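# Fit the hinge pin of the holder arm

## Robot

A 6-joint arm with a two-finger parallel gripper is mounted at the origin on a cart in front of the work surface, level with it; the furniture and walls round the work are solid. World frame = base frame: x ahead of the robot, y to its left, z up, the work surface at z = 0. Lengths are in mm, angles in degrees, forces in N, time in s.
With the tool pointing down it reaches from about 300 to 850 mm from the base axis. Payload 4.2 kg.
Tool frame: the origin (TCP) lies on the centre line of the jaws, within the pads' length; the fingertips stand env.nose_length ahead of it and the grasp point (between the pads) lies 2 mm behind it (env.nose_length is the distance from the TCP to the fingertips, in mm); z points along the fingers, y is the direction in which the jaws open and shut (so a half turn about z gives the same grasp; the last joint's range is limited). The gripper opens to 91 mm and grips with 3 to 60 N. Pads are 32 mm wide; open, the fingers measure 118 mm over their backs; the gripper's body (76 mm by 178 mm) begins 60 mm behind the grasp point.
Start: joints at [-78.037, 18.312, 89.639, -0, 72.044, -1.146], TCP at [130.417, -560.029, 230.976] pointing down, gripper open.
Joint ranges: [-177.97, 177.97], [-48.28, 115.42], [12.27, 149.76], [-77.06, 257.06], [2.81, 150.46], [-146.56, 146.56]. Speed limits (degrees/s): [147.25, 147.25, 180, 180, 180, 180].

## Interface

Orientations are given as [roll, pitch, yaw] about the fixed x, y, z axes, in that order (R = Rz(yaw) Ry(pitch) Rx(roll)).
In Python, from workcell import env gives the robot as it stands. The module is installed in compiled form; this text tells all that it offers.
- The arm moves only by the tool jog_arm, never from a script. Its argument "deltas" is a list that holds one entry, the list of rows, each a list of 5 numbers: the shift along the tool's x, y, z in m, then the turn about the tool's z in degrees, then the finger opening in m, from 0 to 0.0912. A call has 1 to 20 rows; each row is the pose to reach, as a shift and turn from the pose commanded when the call began, along the tool's axes at that moment; what a row does not reach only later rows make up. A row lasts 1/12 s, in which the tool goes at most 41.7 mm and 7.16 degrees, less where a joint would pass 70% of its speed; a pose out of reach is approached as far as the arm can. A call with a gripper value outside its range is refused whole. The fingers move at their own pace and stop on an object; "grip_force" is the grip in N (left out, the last holds). Time passes only in rows, so rows that repeat a pose let the fingers close. It gives the time, the measured TCP pose, the force and the opening at its end, in the units of the state.
- env.state(): the state, without advancing time (a new reading comes with each control period).
- env.grab_frame(name): name is "scene" or "top" or "wrist"; returns the picture (384x512x3 uint8, red, green, blue); there is no depth.
- env.camera_params(name): a dict with "fx", "fy", "cx", "cy" (pixels), "xyz" and "orientation" of the camera in the world. Camera axes: x right, y down, z forward; pixel columns grow to the right and rows downward; lengths in mm; the calibration is good to about 2 mm. A picture is of the moment at which its call begins: read the wrist's pose just before it. camera_params takes no time and is no camera call; for the wrist camera it gives the pose at the moment of the call.
- env.job_done(): hands the job in, once; it reports no verdict.
Trained networks look in the newest picture that a camera, given by its name, has taken for a name from the list of things; names that differ only in an ending like _2 or _b are one class to them, and where a whole thing is asked for, a point or a joint stands for the part that bears it (a point fixed in the world has none). Each returns a list of dicts, best first, with "conf" (0 to 1); they miss things now and then, are a little off and sometimes report something else, mostly with a low value. They report only what shows in the picture. A call takes as long as a camera call.
- env.look_for(camera, label): "xyz" ([x, y, z] in mm, in world coordinates, good to about 4 mm: the middle of the surface that is visible of it).
The state is a dict: "time_s": time; "qpos": joint angles; "qvel": joint speeds; "effort": joint torques, N m; "ee_pos": TCP position; "ee_rot": TCP orientation; "force": force on the tool from outside, world axes, zero at the start; "torque": the same for the moment, N m; "gripper_width": finger opening in mm.
Only numpy, scipy, OpenCV 4.12 (cv2) and the standard library are available. Lean on these libraries where they do the work, as an engineer would, in place of code of your own. Each camera call takes 0.05 s, during which the arm holds its last target.

## Task

Draw the red-headed pin out of the wooden stand and lay it down flat on the table, letting go of it. Then pick it up again from there and push it through the aligned holes of the blue fork and the arm's eye until its head is fully home against the fork; leave the other things on the table where they are.

Things in the scene. Friction and masses are not known exactly. Their poses are not given: they have to be found in the camera images.
- pin: Headed pin, about 70 g. Origin at the shoulder (middle of the head's underside); +z runs along the pin's axis through the head, the shank along -z. Starts upright, head up, in the stand's middle hole, shoulder on the stand's top 50 mm above the table. Shank: round steel, 12 mm diameter, 48 mm long, the last 7 mm tapered to 6.4 mm at the tip.
- pin_head (a point): Centre of the pin's red square head, 14 mm above the shoulder. The head is 18 x 18 mm across (sides square to the pin's x and y) and 28 mm long. Most of the weight is in it: on the table the pin lies level on a flat of the head, its axis 9 mm above the table.
- pin_mid (a point): Point on the pin's axis 16.5 mm below the shoulder (z = -16.5 mm); it coincides with point bore when the head is fully home, from whichever end the pin was pushed in.
- pin_stand: Fixed wooden block, 60 x 130 x 50 mm (x, y, z), origin in the middle of its underside. Three through holes of 15 mm from above, at y = -42, 0, +42 mm; the pin is in the middle one, the others are empty.
- bore (a point): Centre of the fork's hole, 50 mm above the 2 mm thick blue mat. Axes are the bracket's: z up, x along the level bore (at most about 0.3 rad from world +x, so one mouth faces the robot), -y towards the arm. Two blue cheeks 8 mm thick, outer faces at x = -16.5 and +16.5 mm, the arm's 14 mm aluminium eye between them (x = -7 to +7 mm). All three holes are 15 mm wide and lined up; the head cannot enter.
- bracket: The fixed bracket; origin on the mat (z = 2 mm) right under point bore, same axes. Dark base plate 12 mm high, x = -45 to +45 mm, y = +40 to -150 mm. Cheeks' round tops reach 69 mm above the mat (radius 19 mm about the bore). The aluminium arm, 16 mm high and 13 mm wide, lies level at bore height out to y = -110 mm, fixed on a black rest; two thin clip wires there reach x = -37 and +41 mm. All below 70 mm.
- wick_reel: Bystander: blue wick reel, 42 x 68 x 10 mm, loose; origin under its middle.
- screwdriver: Bystander: orange screwdriver lying, 12 x 146 x 12 mm, loose; origin under its middle.
- flux_tin: Bystander: round orange and white tin, 50 mm diameter, 18 mm high, loose; origin under its middle.
- capacitor: Bystander: blue capacitor standing upright, 16 mm diameter, 43 mm high, loose, easily knocked over; origin under its middle.
- tape: Bystander: amber tape roll lying flat, 61 mm diameter, 12 mm high, loose; origin under its middle.
- bench_psu: Black bench power supply standing fixed between the stand and the bracket, never moved: origin under its case, axes: z up, -x through its front. Case x = -116 to +79 mm, y = -42 to +42 mm, top 167 mm above the table; knobs and terminals on the front reach x = -136 mm. Pass round its front (the open table nearer the robot) or well above it.

How it is judged:
By the outcome, as a careful person would: the job done as asked, in the order asked, and still so for the second after the job is handed in, with the robot touching nothing.
It also fails if it takes over 64 s, if anything falls off the work surface, if the arm or the gripper's body presses on something with over 40 N, if the wrist force passes 120 N, or if a joint passes its speed limit or range.

## Working session

There is one attempt and no reset: what is moved stays moved. The work goes in short steps, Python scripts to look and compute and a tool call to move; the robot and the scene stay as the last step left them, time stands still between calls to the robot, and variables do not carry over. Pictures are saved under pics/ and viewed, and the job is handed in when it is done.

Besides the shell and the picture viewer there is one more tool, called after ">>>" as name(argument=value, ...) on one line, values as JSON. jog_arm: Moves the arm, as the interface text tells. Its arguments: {"type":"object","properties":{"deltas":{"type":"array"},"grip_force":{"type":"number"}},"required":["deltas"]}

```bash
mkdir -p pics
cat > h.py <<'E'
import numpy as np, cv2
from scipy.spatial.transform import Rotation as R
from workcell import env
def grab(name,fn):
    im=env.grab_frame(name); cv2.imwrite('pics/'+fn,im[:,:,::-1]); return im
def cam(name):
    p=env.camera_params(name); 
    o=np.array(p['orientation']); 
    Rm=R.from_euler('xyz',o,degrees=True).as_matrix() if o.ndim==1 and o.size==3 else o
    return p,Rm
def proj(name,X,p=None):
    p,Rm=p or cam(name); c=(np.atleast_2d(X)-np.array(p['xyz']))@Rm
    return np.c_[p['fx']*c[:,0]/c[:,2]+p['cx'],p['fy']*c[:,1]/c[:,2]+p['cy']]
def ray(name,uv,z,p=None):
    p,Rm=p or cam(name); d=Rm@np.array([(uv[0]-p['cx'])/p['fx'],(uv[1]-p['cy'])/p['fy'],1])
    o=np.array(p['xyz']); return o+d*(z-o[2])/d[2]
E
python3 - <<'E'
from h import *
print(env.state(), env.nose_length)
for n in ['scene','top','wrist']: print(n,env.camera_params(n)); grab(n,n+'0.png')
for l in ['pin','pin_head','pin_stand','bracket','bench_psu','wick_reel','screwdriver','flux_tin','capacitor','tape']:
    print(l,[(np.round(d['xyz']).tolist(),round(d['conf'],2)) for d in env.look_for('top',l)[:3]])
print(env.state()['time_s'])
E
```

```text
{'time_s': 0.0, 'qpos': array([-7.80357724e+01,  1.83530747e+01,  8.97070058e+01,  2.72173015e-03,
        7.20440082e+01, -1.14572903e+00]), 'qvel': array([ 0.0012285 ,  0.01469987, -0.01449204,  0.1130251 , -0.01529569,
        0.12362529]), 'effort': array([ 4.06133331e-03, -4.12456441e+01, -2.31970203e+01,  7.28143123e-02,
        4.56315349e-02, -1.39089866e-04]), 'ee_pos': array([ 130.33899552, -559.54047016,  230.10182449]), 'ee_rot': array([-1.79895984e+02, -4.66841520e-03,  1.31091110e+01]), 'force': array([ 0.31667269, -0.47867918,  0.03452528]), 'torque': array([-0.04658354, -0.02058438,  0.04855016]), 'gripper_width': 90.92084022789261} 17.0
scene {'fx': 347.0220820798366, 'fy': 347.0220820798366, 'cx': 252.75429924802972, 'cy': 190.72914368222246, 'xyz': array([113.74521969, 752.55849788, 896.01450802]), 'orientation': array([-133.58329399,   -1.02051904, -148.12659243])}
top {'fx': 431.6749499540053, 'fy': 431.6749499540053, 'cx': 250.59075074250518, 'cy': 190.27459445760917, 'xyz': array([ 473.46603515,   22.91926741, 1390.52329557]), 'orientation': array([-1.76523211e+02,  5.11888787e-02, -8.93552829e+01])}
wrist {'fx': 267.9323854993688, 'fy': 267.9323854993688, 'cx': 257.06122460213163, 'cy': 191.62975502884154, 'xyz': array([ 204.85669591, -543.08991036,  384.15865343]), 'orientation': array([ 1.64272027e+02,  1.15738372e-01, -7.68615388e+01])}
pin [([362.0, 389.0, 9.0], 0.42)]
pin_head []
pin_stand [([506.0, 196.0, 51.0], 0.66)]
bracket [([573.0, -416.0, 18.0], 0.61)]
bench_psu []
wick_reel [([365.0, 393.0, 10.0], 0.53)]
screwdriver [([350.0, 258.0, 6.0], 0.49)]
flux_tin [([725.0, -294.0, 18.0], 0.6)]
capacitor []
tape [([402.0, -198.0, 14.0], 0.68), ([502.0, 201.0, 78.0], 0.4)]
0.65
```

View pics/top0.png

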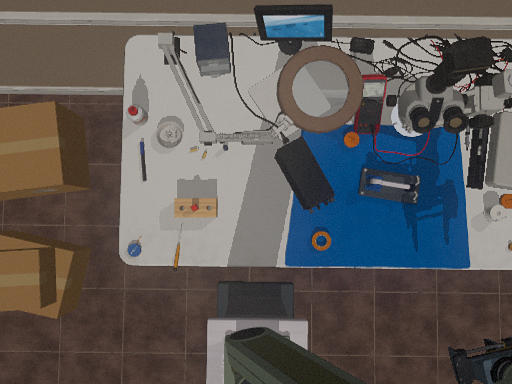

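View pics/scene0.png

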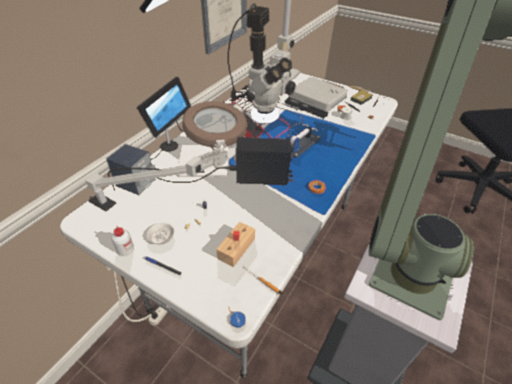

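View pics/wrist0.png

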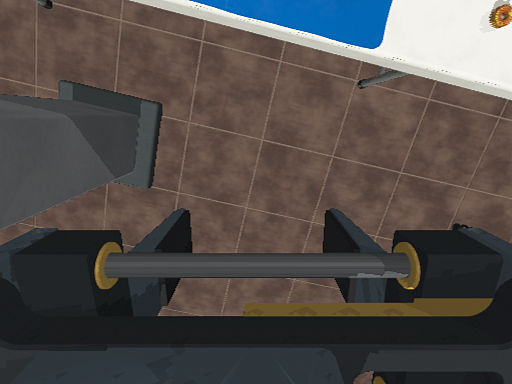

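Run:
```python
import cv2
im=cv2.imread('pics/top0.png')
a=cv2.resize(im[155:215,350:430],None,fx=8,fy=8,interpolation=cv2.INTER_CUBIC)
b=cv2.resize(im[180:240,160:225],None,fx=6,fy=6,interpolation=cv2.INTER_CUBIC)
c=cv2.resize(im[100:220,160:360],None,fx=4,fy=4,interpolation=cv2.INTER_CUBIC)
cv2.imwrite('pics/za.png',a);cv2.imwrite('pics/zb.png',b);cv2.imwrite('pics/zc.png',c)
```

```text
(no output)
```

View pics/za.png

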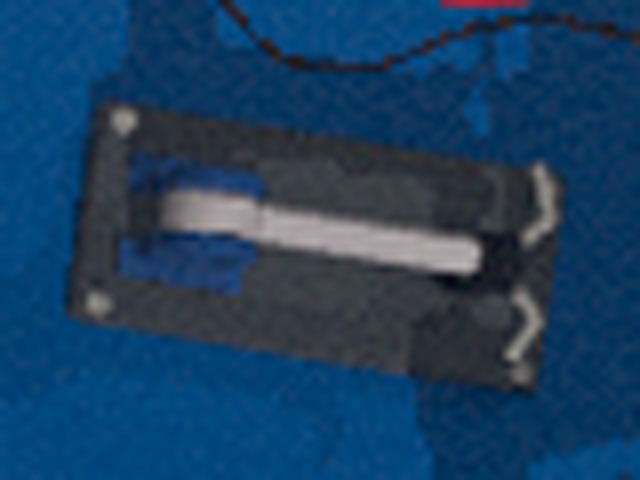

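View pics/zb.png

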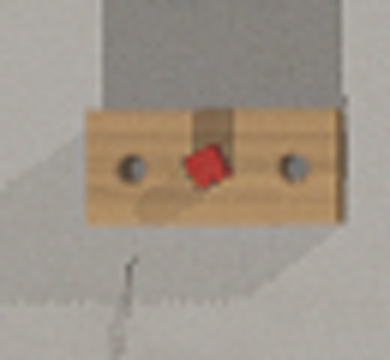

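View pics/zc.png

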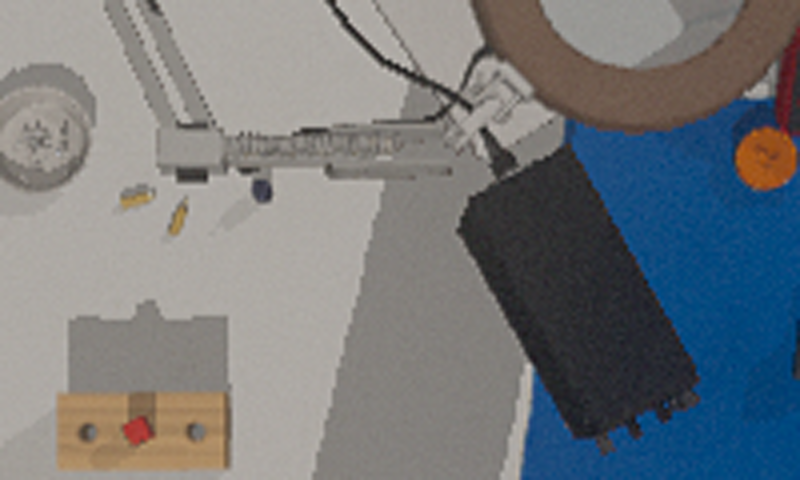

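Run:
```python
from h import *
C=cam('top')
c=np.array([[100,103],[72,310],[535,388],[560,178]])/8+[350-.45,155-.45]
P=np.array([ray('top',u,14,C)[:2] for u in c]); print(P.round(1))
# fit rigid: local corners
L=np.array([[45,40],[-45,40],[-45,-150],[45,-150]],float)
a=L-L.mean(0);b=P-P.mean(0)
U,S,V=np.linalg.svd(a.T@b); Rm=(U@V).T
t=P.mean(0)-Rm@L.mean(0); print('bore',t,'yaw',np.degrees(np.arctan2(Rm[1,0],Rm[0,0])), 'res',(P-(L@Rm.T+t)).round(1))
h=np.array([208,167])/6+[160-.45,180-.45]; print('head',ray('top',h,78,C))
# stand holes
for u in [(132,168),(294,167)]: print('hole',ray('top',np.array(u)/6+[159.55,179.55],50,C))
for u,z in [((262,190),43),((600,437),0),((690,380),0),((465,215),167),((570,435),167),((695,380),167)]: print(u,ray('top',np.array(u)/4+[159.55,99.55],z,C).round())
```

```text
[[ 634.4 -331.2]
 [ 551.3 -319.7]
 [ 522.2 -504. ]
 [ 606.3 -515. ]]
bore [ 586.79897216 -363.08676164] yaw -8.623192467001578 res [[-2.9 -0.9]
 [ 3.  -2.9]
 [ 2.4  0.7]
 [-2.5  3.1]]
head [499.18382174 195.72332828  78.        ]
hole [498.77376909 238.71959839  50.        ]
hole [500.2322846  154.91777852  50.        ]
(262, 190) [691. 107.  43.]
(600, 437) [ 500. -165.    0.]
(690, 380) [ 547. -238.    0.]
(465, 215) [654. -46. 167.]
(570, 435) [ 498. -121.  167.]
(695, 380) [ 538. -210.  167.]
```

>>> jog_arm(deltas=[[[0.01,-0.014,0.001,1,0.09],[0.026,-0.038,0.003,2,0.09],[0.046,-0.066,0.004,3,0.09],[0.068,-0.098,0.006,5,0.09],[0.46,-0.662,0.03,13,0.09],[0.46,-0.662,0.03,13,0.09],[0.46,-0.662,0.03,13,0.09],[0.46,-0.662,0.03,13,0.09],[0.46,-0.662,0.03,13,0.09],[0.46,-0.662,0.03,13,0.09],[0.46,-0.662,0.03,13,0.09],[0.46,-0.662,0.03,13,0.09],[0.46,-0.662,0.03,13,0.09],[0.46,-0.662,0.03,13,0.09],[0.46,-0.662,0.03,13,0.09],[0.46,-0.662,0.03,13,0.09],[0.46,-0.662,0.03,13,0.09],[0.46,-0.662,0.03,13,0.09],[0.46,-0.662,0.03,13,0.09],[0.46,-0.662,0.03,13,0.09]]])

```text
time_s: 2.32
ee_pos: [420.7, 171.7, 201.8]
ee_rot: [180.0, -0.0, 0.2]
force: [0.8, -1.8, 0.6]
gripper_width: 89.8
```

Run:
```python
from h import *
C=cam('wrist'); s=env.state(); print(s['ee_pos'],s['ee_rot'],s['qpos'].round(1))
im=grab('wrist','w1.png'); print(C[0])
for l in ['pin_head','pin','pin_stand']:
    print(l,[(np.round(d['xyz'],1).tolist(),round(d['conf'],2)) for d in env.look_for('wrist',l)[:3]])
a=cv2.resize(im[:,:,::-1],None,fx=1.5,fy=1.5,interpolation=cv2.INTER_CUBIC); cv2.imwrite('pics/w1b.png',a)
```

```text
[420.70356104 171.66936993 201.825069  ] [ 1.79997712e+02 -4.69606914e-02  1.64803139e-01] [ 20.8   8.7 107.2  -0.   64.1 110.6]
{'fx': 267.9323854993688, 'fy': 267.9323854993688, 'cx': 257.06122460213163, 'cy': 191.62975502884154, 'xyz': array([497.04739362, 171.29814959, 355.82792177]), 'orientation': array([ 1.64311041e+02,  2.13935944e-02, -8.98029159e+01])}
pin_head [([504.4, 194.1, 81.6], 0.67)]
pin [([504.4, 195.9, 77.1], 0.74)]
pin_stand [([506.2, 193.7, 50.9], 0.85)]
```

View pics/w1b.png

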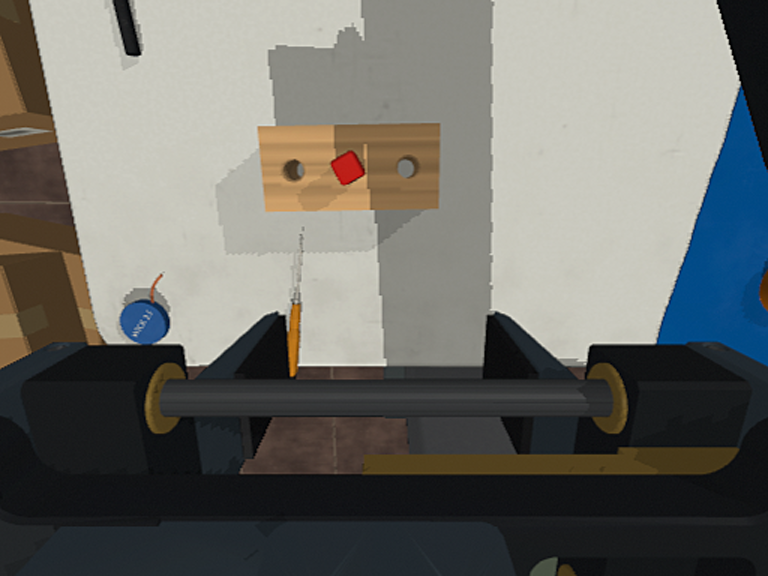

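Run:
```python
from h import *
im=cv2.imread('pics/w1.png')
p={'fx': 267.9323854993688, 'fy': 267.9323854993688, 'cx': 257.06122460213163, 'cy': 191.62975502884154, 'xyz': np.array([497.04739362, 171.29814959, 355.82792177]), 'orientation': np.array([ 1.64311041e+02,  2.13935944e-02, -8.98029159e+01])}
C=(p,R.from_euler('xyz',p['orientation'],degrees=True).as_matrix())
hsv=cv2.cvtColor(im,cv2.COLOR_BGR2HSV)
m=(((hsv[...,0]<8)|(hsv[...,0]>172))&(hsv[...,1]>170)&(hsv[...,2]>150)).astype('uint8')
m[130:]=0;m[:,:200]=0;m[:,260:]=0
cs,_=cv2.findContours(m,0,2); c=max(cs,key=cv2.contourArea)[:,0]; print(cv2.contourArea(c))
r=cv2.minAreaRect(c.astype(np.float32)); b=cv2.boxPoints(r); print(r)
W=np.array([ray('wrist',u,78,C) for u in b]); print(W.round(1), W.mean(0))
for i in range(4):
    d=W[(i+1)%4]-W[i]; print(np.hypot(*d[:2]), np.degrees(np.arctan2(d[1],d[0])))
for u in [(293/1.5,170/1.5),(407/1.5,167/1.5)]: print(ray('wrist',u,50,C))
cv2.imwrite('pics/w1z.png',cv2.resize(im[90:135,205:260],None,fx=10,fy=10,interpolation=cv2.INTER_NEAREST))
```

```text
247.0
((230.81539916992188, 112.17693328857422), (16.99275779724121, 16.372583389282227), 60.2551155090332)
[[504.1 208.7  78. ]
 [511.8 194.4  78. ]
 [497.8 186.3  78. ]
 [489.9 200.7  78. ]] [500.90852988 197.51075465  78.        ]
16.183565587844875 -61.65454320116099
16.126917721001053 -149.73212825326513
16.413230449691017 118.79379819953878
16.249266180940243 29.44506778612207
[500.02105932 239.06228832  50.        ]
[502.40645717 155.82362466  50.        ]
```

View pics/w1z.png

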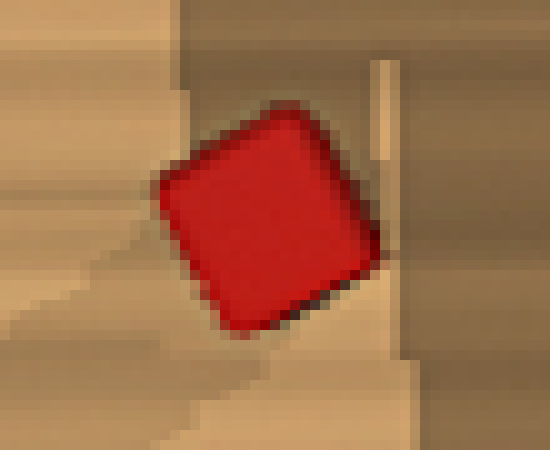

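>>> jog_arm(deltas=[[[0.02,-0.006,0,-6,0.09],[0.05,-0.015,0.02,-13,0.09],[0.08,-0.025,0.04,-20,0.09],[0.08,-0.025,0.06,-26,0.09],[0.08,-0.025,0.07,-29,0.09],[0.08,-0.025,0.07,-29,0.09],[0.08,-0.025,0.08,-29,0.09],[0.08,-0.025,0.105,-29,0.09],[0.08,-0.025,0.12,-29,0.09],[0.08,-0.025,0.13,-29,0.09],[0.08,-0.025,0.13,-29,0.09],[0.08,-0.025,0.13,-29,0.09]]])

```text
time_s: 3.52
ee_pos: [500.6, 194.2, 72.2]
ee_rot: [180.0, -0.0, 29.0]
force: [-0.1, -0.2, 0.7]
gripper_width: 89.7
```

Run:
```python
from h import *
C=cam('wrist'); s=env.state(); print(s['ee_pos'],s['ee_rot'],s['force'])
im=grab('wrist','w2.png')
cv2.imwrite('pics/w2b.png',cv2.resize(im[:,:,::-1],None,fx=1.5,fy=1.5,interpolation=cv2.INTER_CUBIC))
```

```text
[500.5915095  194.15769892  72.18653351] [ 1.79986036e+02 -3.54296012e-02  2.90477903e+01] [-0.12505005 -0.24059626  0.6539402 ]
```

View pics/w2b.png

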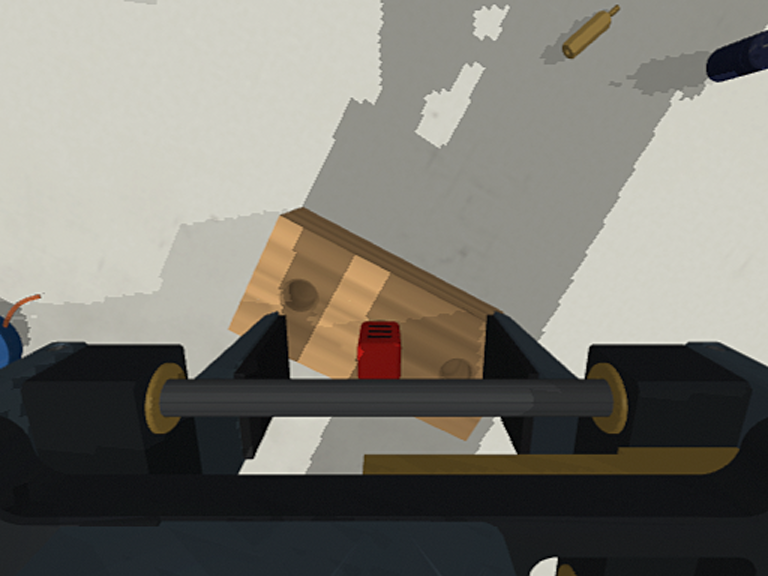

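>>> jog_arm(deltas=[[[0.0015,-0.0025,0.001,0,0.09],[0.0015,-0.0025,0.001,0,0.016],[0.0015,-0.0025,0.001,0,0.016],[0.0015,-0.0025,0.001,0,0.016],[0.0015,-0.0025,0.001,0,0.016],[0.0015,-0.0025,0.001,0,0.016],[0.0015,-0.0025,0.001,0,0.016],[0.0015,-0.0025,0.001,0,0.016],[0.0015,-0.0025,0.001,0,0.016]]], grip_force=20)

```text
time_s: 4.32
ee_pos: [500.5, 197.3, 70.6]
ee_rot: [180.0, 0.0, 29.1]
force: [-0.0, -0.0, 1.0]
gripper_width: 39.6
```

>>> jog_arm(deltas=[[[0,0,0,0,0.01],[0,0,0,0,0.01],[0,0,0,0,0.01],[0,0,0,0,0.01],[0,0,0,0,0.01],[0,0,0,0,0.01],[0,0,-0.01,0,0.01],[0,0,-0.02,0,0.01]]], grip_force=20)

```text
time_s: 4.98
ee_pos: [500.1, 197.2, 90.9]
ee_rot: [-180.0, 0.1, 29.1]
force: [-0.7, 0.7, 0.0]
gripper_width: 18.0
```

>>> jog_arm(deltas=[[[0,0,-0.025,0,0.01],[0,0,-0.05,0,0.01],[-0.015,0.009,-0.055,3,0.01],[-0.04,0.023,-0.055,9,0.01],[-0.07,0.04,-0.055,15,0.01],[-0.1,0.058,-0.055,21,0.01],[-0.13,0.075,-0.055,27,0.01],[-0.155,0.089,-0.05,33,0.01],[-0.169,0.097,-0.04,38,0.01],[-0.169,0.097,-0.015,38,0.01],[-0.169,0.097,0.006,38,0.01],[-0.169,0.097,0.011,38,0.01],[-0.169,0.097,0.011,38,0.01]]], grip_force=20)

```text
time_s: 6.07
ee_pos: [399.4, 30.3, 79.4]
ee_rot: [180.0, 0.1, -8.9]
force: [-0.1, 0.6, -0.9]
gripper_width: 17.7
```

Run:
```python
from h import *
s=env.state(); print(s['ee_pos'],s['ee_rot'],s['force'],s['time_s'],s['gripper_width'])
im=grab('scene','s2.png'); cv2.imwrite('pics/s2b.png',cv2.resize(im[150:350,150:400,::-1],None,fx=3,fy=3,interpolation=cv2.INTER_CUBIC))
```

```text
[399.39977283  30.32667575  79.42468508] [ 1.79972378e+02  1.18041300e-01 -8.89943688e+00] [-0.05140597  0.58494346 -0.87013176] 6.0667 17.701050315783263
```

View pics/s2b.png

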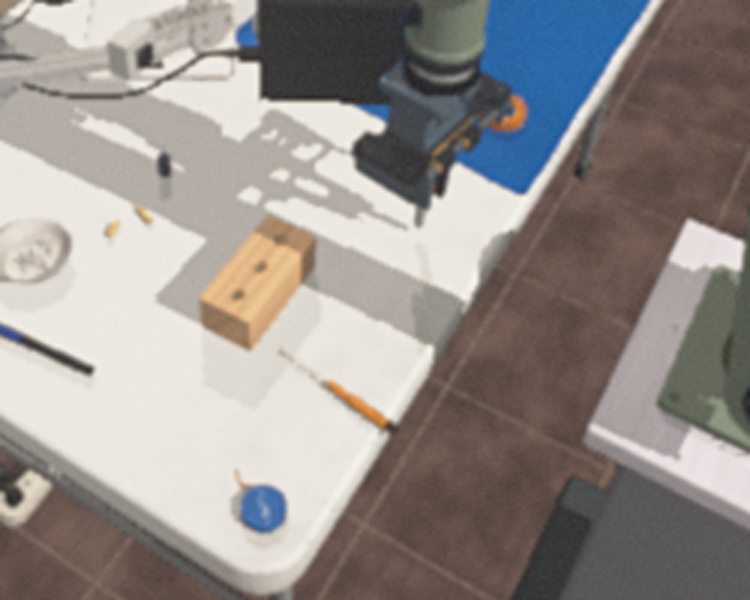

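>>> jog_arm(deltas=[[[0.015,0,0.0,0,0.01],[0.04,0,0.002,0,0.01],[0.06,0,0.006,0,0.01],[0.06,0,0.009,0,0.01],[0.06,0,0.009,0,0.01],[0.06,0,0.009,0,0.01]]], grip_force=20)

```text
time_s: 6.62
ee_pos: [458.9, 21.4, 71.3]
ee_rot: [180.0, 0.0, -8.9]
force: [-0.7, -0.2, -0.5]
gripper_width: 17.8
```

>>> jog_arm(deltas=[[[0,0,0.001,0,0.01],[0,0,0.0025,0,0.01],[0,0,0.0025,0,0.01],[-0.003,0,0.0025,0,0.01],[-0.006,0,0.0025,0,0.01],[-0.011,0,0.003,0,0.01],[-0.016,0,0.004,0,0.01],[-0.021,0,0.005,0,0.01]]], grip_force=4)

```text
time_s: 7.28
ee_pos: [438.0, 24.5, 65.7]
ee_rot: [-180.0, -0.0, -8.9]
force: [1.1, 0.5, -0.0]
gripper_width: 17.8
```

Run:
```python
from h import *
s=env.state(); print(s['ee_pos'],s['ee_rot'],s['force'],s['time_s'],s['gripper_width'])
im=grab('scene','s3.png'); cv2.imwrite('pics/s3b.png',cv2.resize(im[170:260,220:340,::-1],None,fx=6,fy=6,interpolation=cv2.INTER_CUBIC))
im=grab('wrist','w3.png');
```

```text
[437.97608929  24.48947035  65.72859512] [-1.79998373e+02 -1.29811689e-02 -8.89325226e+00] [ 1.11991201  0.50283636 -0.02237291] 7.2833 17.801275305998796
```

View pics/s3b.png

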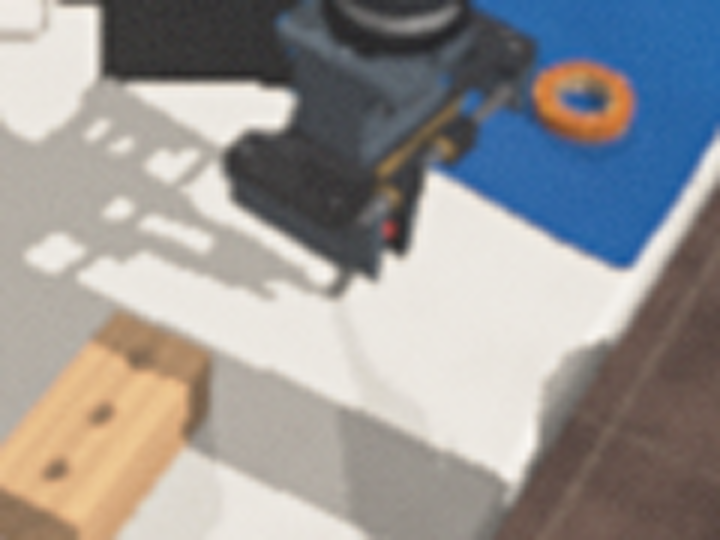

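View pics/w3.png

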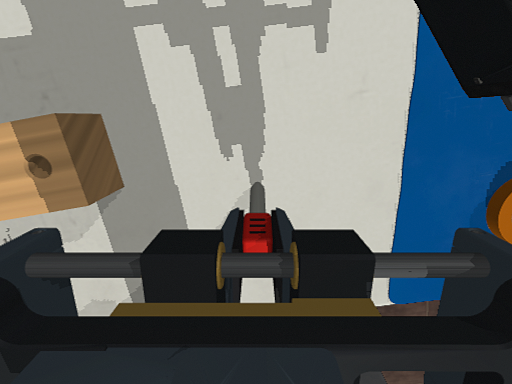

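>>> jog_arm(deltas=[[[-0.007,0,0.003,0,0.01],[-0.014,0,0.006,0,0.01],[-0.02,0,0.01,0,0.01],[-0.026,0,0.015,0,0.01],[-0.031,0,0.021,0,0.01],[-0.035,0,0.027,0,0.01],[-0.038,0,0.034,0,0.01],[-0.041,0,0.04,0,0.01],[-0.042,0,0.044,0,0.01],[-0.042,0,0.045,0,0.01],[-0.042,0,0.045,0,0.01]]], grip_force=4)

```text
time_s: 8.3
ee_pos: [397.1, 30.8, 20.2]
ee_rot: [180.0, 0.0, -8.9]
force: [-0.1, 0.6, -0.3]
gripper_width: 18.3
```

Run:
```python
from h import *
s=env.state(); print(s['ee_pos'],s['ee_rot'],s['force'],s['time_s'],s['gripper_width'])
im=grab('wrist','w4.png');
```

```text
[397.14745036  30.83288751  20.24556274] [ 1.79987432e+02  2.03550670e-02 -8.89045010e+00] [-0.07420161  0.55552212 -0.25050955] 8.3 18.26063542308097
```

View pics/w4.png

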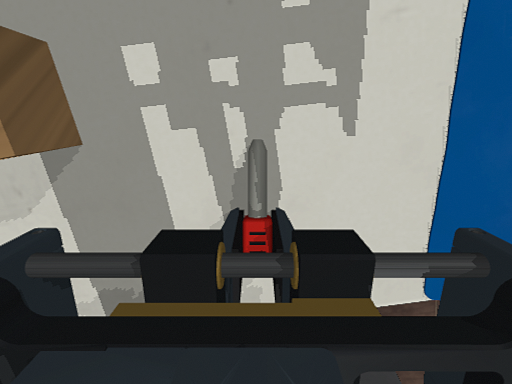

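>>> jog_arm(deltas=[[[0,0,0,0,0.03],[0,0,0,0,0.06],[0,0,0,0,0.06],[0,0,0,0,0.06],[0,0,0,0,0.06],[0,0,-0.01,0,0.06],[-0.01,0,-0.03,0,0.06],[-0.025,0,-0.06,0,0.06],[-0.04,0,-0.08,0,0.06],[-0.04,0,-0.08,0,0.06],[-0.04,0,-0.08,0,0.06]]])

```text
time_s: 9.27
ee_pos: [357.9, 37.1, 101.4]
ee_rot: [-180.0, -0.2, -8.9]
force: [-0.1, 1.0, -0.7]
gripper_width: 60.1
```

Run:
```python
from h import *
C=cam('wrist');s=env.state(); print(s['ee_pos'],s['ee_rot'],s['force'],s['time_s'],s['gripper_width'])
im=grab('wrist','w5.png'); cv2.imwrite('pics/w5b.png',cv2.resize(im[80:240,180:340,::-1],None,fx=4,fy=4,interpolation=cv2.INTER_CUBIC))
np.save('w5.npy',np.r_[C[0]['xyz'],C[0]['orientation']])
hsv=cv2.cvtColor(im,cv2.COLOR_RGB2HSV)
m=(((hsv[...,0]<8)|(hsv[...,0]>172))&(hsv[...,1]>150)&(hsv[...,2]>90)).astype('uint8'); m[300:]=0
cs,_=cv2.findContours(m,0,2); c=max(cs,key=cv2.contourArea); print(cv2.contourArea(c),cv2.boundingRect(c),cv2.minAreaRect(c))
b=cv2.boxPoints(cv2.minAreaRect(c)); print(np.array([ray('wrist',u,18,C) for u in b]).round(1))
```

```text
[357.93889604  37.14254028 101.4367117 ] [-179.96376068   -0.18551226   -8.87207863] [-0.08523274  0.97867909 -0.65522789] 9.2667 60.1497335418981
532.0 (248, 142, 19, 31) ((257.0, 157.0), (30.0, 18.0), 90.0)
[[413.5  36.   18. ]
 [411.   20.4  18. ]
 [384.6  24.3  18. ]
 [387.1  40.4  18. ]]
```

View pics/w5b.png

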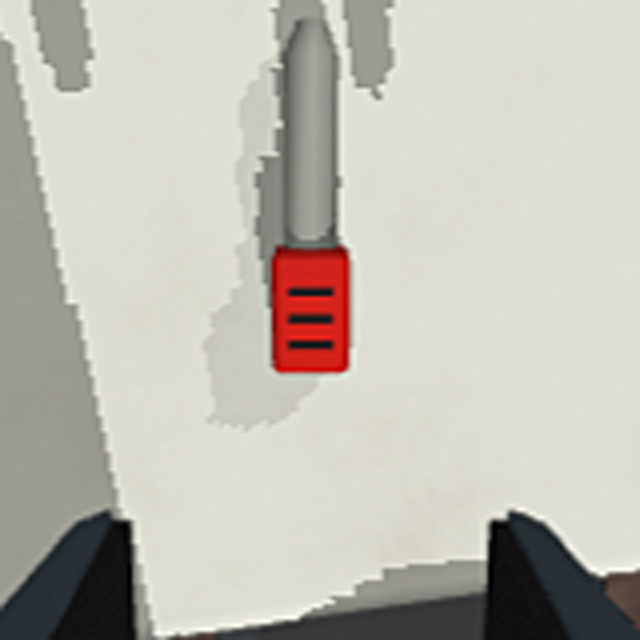

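View pics/w5.png

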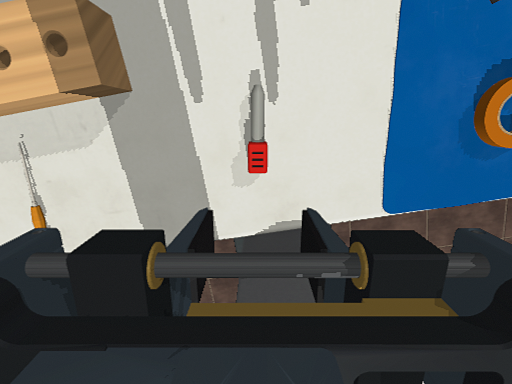

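>>> jog_arm(deltas=[[[0.015,0,0.02,0,0.06],[0.03,0,0.05,0,0.06],[0.035,0,0.072,0,0.06],[0.035,0,0.082,0,0.06],[0.035,0,0.082,0,0.01],[0.035,0,0.082,0,0.01],[0.035,0,0.082,0,0.01],[0.035,0,0.082,0,0.01],[0.035,0,0.082,0,0.01],[0.035,0,0.082,0,0.01],[0.035,0,0.082,0,0.01],[0.035,0,0.082,0,0.01],[0.035,0,0.082,0,0.01],[0.035,0,0.082,0,0.01]]], grip_force=40)

```text
time_s: 10.48
ee_pos: [392.1, 31.6, 18.7]
ee_rot: [180.0, -0.0, -8.9]
force: [0.3, -0.2, -0.4]
gripper_width: 17.4
```

>>> jog_arm(deltas=[[[0,0,-0.015,0,0.01],[0,0,-0.05,0,0.01],[0,0,-0.09,0,0.01],[0,0.015,-0.125,0,0.01],[0.005,0.04,-0.155,0,0.01],[0.01,0.07,-0.18,0,0.01],[0.015,0.105,-0.2,0,0.01],[0.022,0.14,-0.2,0,0.01],[0.03,0.175,-0.2,0,0.01],[0.037,0.21,-0.2,0,0.01],[0.044,0.245,-0.2,0,0.01],[0.055,0.28,-0.2,0,0.01],[0.066,0.315,-0.2,0,0.01],[0.085,0.343,-0.19,0,0.01],[0.105,0.358,-0.175,0,0.01],[0.12,0.363,-0.155,0,0.01],[0.126,0.363,-0.14,0,0.01],[0.126,0.363,-0.132,0,0.01],[0.126,0.363,-0.132,0,0.01],[0.126,0.363,-0.132,0,0.01]]], grip_force=40)

```text
time_s: 12.15
ee_pos: [459.9, -346.0, 150.6]
ee_rot: [-180.0, 0.1, -8.9]
force: [-0.2, -0.4, -1.2]
gripper_width: 17.7
```

Run:
```python
from h import *
C=cam('wrist');s=env.state(); print(s['ee_pos'],s['ee_rot'],s['force'],s['time_s'],s['gripper_width'],s['qpos'].round())
im=grab('wrist','w6.png'); np.save('w6.npy',np.r_[C[0]['xyz'],C[0]['orientation']])
for l in ['bore','bracket','pin']:
    print(l,[(np.round(d['xyz'],1).tolist(),round(d['conf'],2)) for d in env.look_for('wrist',l)[:3]])
cv2.imwrite('pics/w6b.png',cv2.resize(im[0:260,120:480,::-1],None,fx=2.2,fy=2.2,interpolation=cv2.INTER_CUBIC))
```

```text
[ 459.9484139  -345.98055684  150.64108341] [-1.79975858e+02  6.14323539e-02 -8.87597658e+00] [-0.17347994 -0.37672662 -1.21368038] 12.15 17.708292070050884 [-38.  22.  96.  -0.  62.  61.]
bore [([576.4, -416.3, 16.6], 0.57)]
bracket [([577.9, -416.3, 15.9], 0.81)]
pin [([485.4, -346.9, 148.1], 0.83)]
```

View pics/w6b.png

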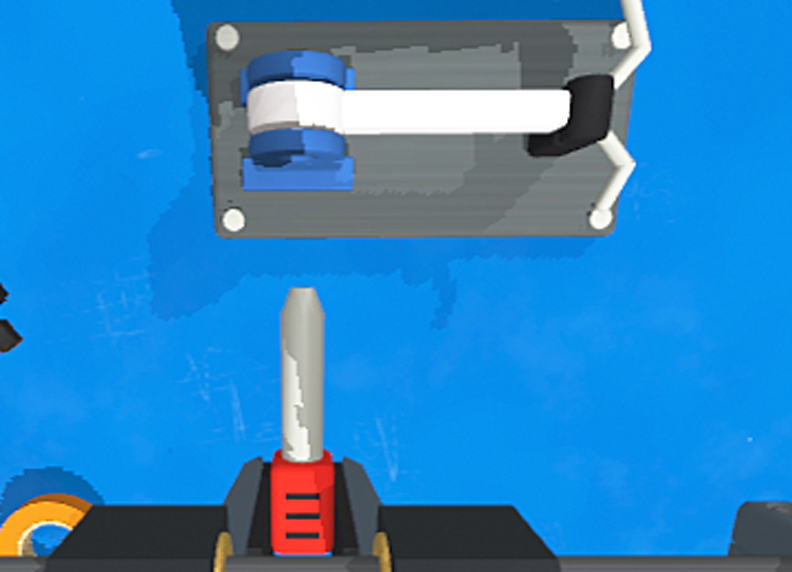

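Run:
```python
import cv2
im=cv2.imread('pics/w6.png')
cv2.imwrite('pics/w6c.png',cv2.resize(im[5:115,205:305],None,fx=7,fy=5.4*7/5.4 if 0 else 5.4,interpolation=cv2.INTER_CUBIC))
cv2.imwrite('pics/w6c.png',cv2.resize(im[15:95,220:300],None,fx=7,fy=7,interpolation=cv2.INTER_CUBIC))
```

```text
(no output)
```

View pics/w6c.png

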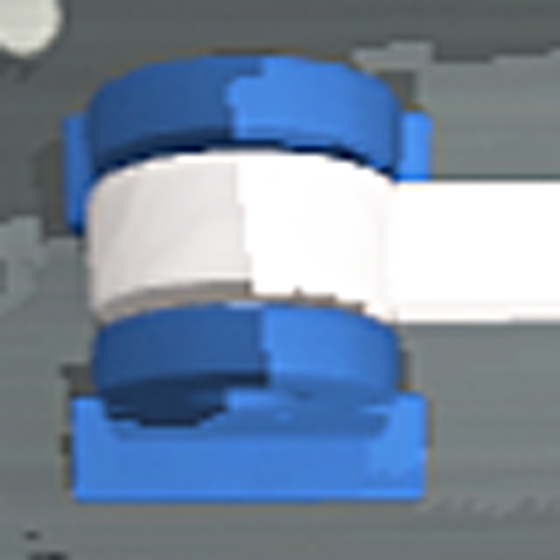

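Run:
```python
from h import *
from scipy.optimize import least_squares
p=env.camera_params('wrist').copy(); v=np.load('w6.npy'); p['xyz']=v[:3]; C=(p,R.from_euler('xyz',v[3:],degrees=True).as_matrix())
corn=np.array([[208,22],[217,237],[614,236],[627,20]])/2.2+[120-.3,-.3]
cl=[(45,40,12),(-45,40,12),(-45,-150,12),(45,-150,12)]
z7=lambda x,y:(220-.43+x/7,15-.43+y/7)
pts=[(l,u,(1,1)) for l,u in zip(cl,corn)]
pts+=[((-12.5,18.94,51.4),z7(94,350),(2,0)),((-12.5,-18.94,51.4),z7(399,350),(2,0)),((12.5,18.94,51.4),z7(89,120),(2,0)),((12.5,-18.94,51.4),z7(401,120),(2,0)),
 ((6.5,-40,58),z7(520,181),(0,2)),((-6.5,-40,58),z7(520,320),(0,2))]
def mod(q):
    c,s=np.cos(q[2]),np.sin(q[2])
    L=np.array([l for l,_,_ in pts],float)
    X=np.c_[q[0]+c*L[:,0]-s*L[:,1],q[1]+s*L[:,0]+c*L[:,1],L[:,2]+2]
    return proj('w',X,C)
U=np.array([u for _,u,_ in pts]);W=np.array([w for *_,w in pts])
f=lambda q:((mod(q)-U)*W).ravel()
r=least_squares(f,[587,-363,-.15],loss='soft_l1'); print(r.x[:2],np.degrees(r.x[2])); print((mod(r.x)-U).round(1))
# pin axis: shank centreline pixels at z = TCPz-9.7
tz=150.64-9.7
for u in [(302,290),(302,380),(303,440),(302,460)]:
    print(u,ray('w',np.array(u)/2.2+[119.7,-.3],tz,C).round(1))
im=cv2.imread('pics/w6.png')
for row in [140,155,170,190,200]:
    g=im[row,225:290].astype(int); print(row,''.join('%4d'%x for x in (g[:,0]-g[:,2])))
```

```text
[ 587.41694132 -364.29614816] -8.644376830959969
[[-1.8 -0.5]
 [-1.6  1.5]
 [ 1.4  1.2]
 [ 9.  -0.4]
 [-0.2  3.6]
 [ 0.2  3.5]
 [-0.3  4. ]
 [ 0.4  3.8]
 [ 9.6  0.9]
 [ 8.9 -1.6]]
(302, 290) [ 526.8 -356.9  140.9]
(302, 380) [ 502.2 -353.1  140.9]
(303, 440) [ 484.6 -350.7  140.9]
(302, 460) [ 478.5 -349.4  140.9]
140  229 228 230 232 232 232 230 232 232 231 232 231 233 228 229 233 232 232 229 231 233 240 227  92 -25 -13  -8 -10  -7  -8  -7  -7 -10  -8  -9  -8  -8  -9  -9 -12 -23  87 247 239 232 229 230 233 232 230 230 232 231 232 229 231 230 232 232 231 235 232 231 230 229
155  232 230 230 227 231 230 230 230 233 229 230 231 226 223 221 228 227 228 230 230 232 243 117 -33 -13  -8  -8  -9  -8  -8 -10  -9  -8  -9 -10 -10  -6  -5  -8  -9 -15   0 129 244 232 229 231 230 233 233 231 231 232 233 230 228 227 232 229 232 231 232 231 232 231
170  230 234 231 233 229 231 229 232 228 230 233 231 231 229 227 232 230 231 229 229 231 241 155   4 -18 -12 -10  -7  -5 -11  -7  -8  -9  -7  -6  -7  -8  -7  -8 -10 -14  -3 131 241 222 220 221 216 215 215 212 212 213 212 213 213 211 211 213 214 216 219 216 216 216
190  236 200 197 201 193 222 234 229 229 232 229 230 230 232 231 231 234 233 232 233 231 241 193  34 -23 -12 -12  -7  -6  -9  -8  -8  -8  -8  -8  -9  -9  -7  -6  -8 -21  24 179 243 236 233 235 234 231 233 235 231 232 232 231 233 232 232 232 232 233 231 231 232 224
200  231 228 217 218 229 227 227 230 230 224 215 219 214 213 211 214 219 220 226 226 228 241 189  43 -22 -10 -12  -8  -7  -6  -6  -7  -7  -6  -7  -8  -8  -8  -6  -8 -23  53 219 242 235 232 235 230 234 232 232 233 232 233 234 235 216 211 230 231 234 234 229 220 218
```

>>> jog_arm(deltas=[[[0.01,-0.001,0.015,0,0.01],[0.02,-0.002,0.04,0,0.01],[0.03,-0.002,0.065,0,0.01],[0.032,-0.002,0.082,0,0.01],[0.032,-0.002,0.089,0,0.01],[0.032,-0.002,0.089,0,0.01],[0.032,-0.002,0.089,0,0.01]]], grip_force=40)

```text
time_s: 12.93
ee_pos: [492.5, -349.6, 62.6]
ee_rot: [180.0, -0.1, -8.9]
force: [-0.6, 0.3, 1.2]
gripper_width: 17.5
```

Run:
```python
from h import *
C=cam('wrist');s=env.state(); print(s['ee_pos'],s['ee_rot'],s['force'],s['time_s'],s['gripper_width'])
im=grab('wrist','w7.png'); np.save('w7.npy',np.r_[C[0]['xyz'],C[0]['orientation']])
im2=grab('scene','s7.png')
cv2.imwrite('pics/w7b.png',cv2.resize(im[0:250,150:390,::-1],None,fx=3,fy=2.4*1.25/1.25 if 0 else 3,interpolation=cv2.INTER_CUBIC)[:600])
cv2.imwrite('pics/s7b.png',cv2.resize(im2[80:220,220:380,::-1],None,fx=4,fy=4,interpolation=cv2.INTER_CUBIC))
```

```text
[ 492.545273   -349.62099314   62.61938054] [ 1.79966527e+02 -5.10677660e-02 -8.88966177e+00] [-0.64631355  0.28598564  1.24651601] 12.9333 17.5330407797488
```

View pics/w7b.png

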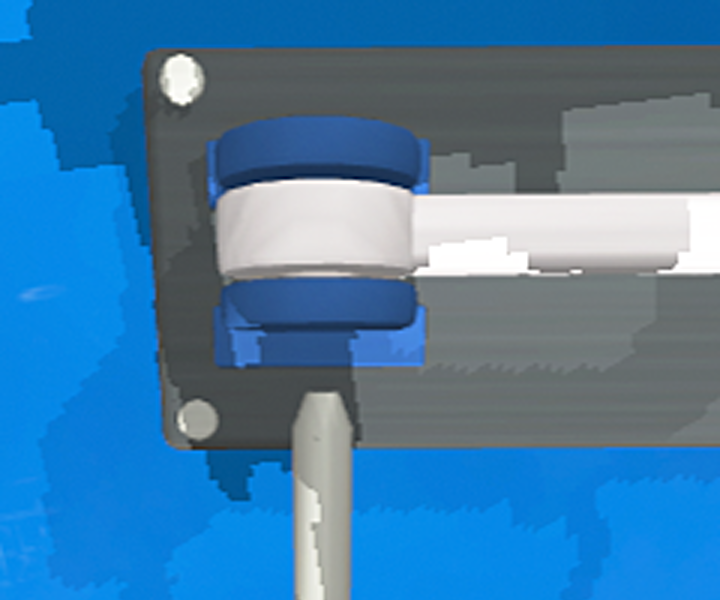

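View pics/s7b.png

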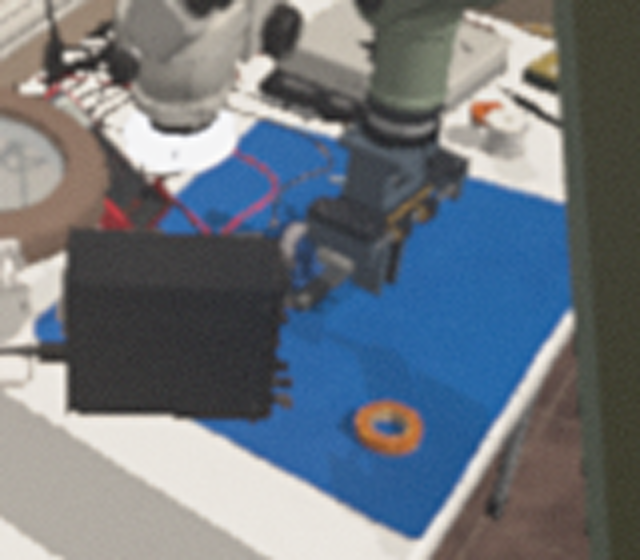

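>>> jog_arm(deltas=[[[0.0,-0.0003,0.001,0,0.01],[0.004,-0.0003,0.001,0,0.01],[0.008,-0.0003,0.001,0,0.01],[0.012,-0.0003,0.001,0,0.01],[0.016,-0.0003,0.001,0,0.01],[0.02,-0.0003,0.001,0,0.01],[0.024,-0.0003,0.001,0,0.01],[0.024,-0.0003,0.001,0,0.01]]], grip_force=40)

```text
time_s: 13.7
ee_pos: [517.2, -353.1, 60.6]
ee_rot: [180.0, -0.0, -8.9]
force: [1.7, -0.7, -0.7]
gripper_width: 17.9
```

Run:
```python
from h import *
C=cam('wrist');s=env.state(); print(s['ee_pos'],s['ee_rot'],s['force'],s['torque'],s['time_s'],s['gripper_width'])
im=grab('wrist','w8.png')
cv2.imwrite('pics/w8b.png',cv2.resize(im[50:250,170:370,::-1],None,fx=3,fy=3,interpolation=cv2.INTER_CUBIC)[:600])
```

```text
[ 517.21171097 -353.05595906   60.62847141] [ 1.79981292e+02 -4.72145972e-02 -8.87249294e+00] [ 1.74801023 -0.68187106 -0.66577136] [ 0.06410676  0.04121898 -0.02740267] 13.7 17.89987551563669
```

View pics/w8b.png

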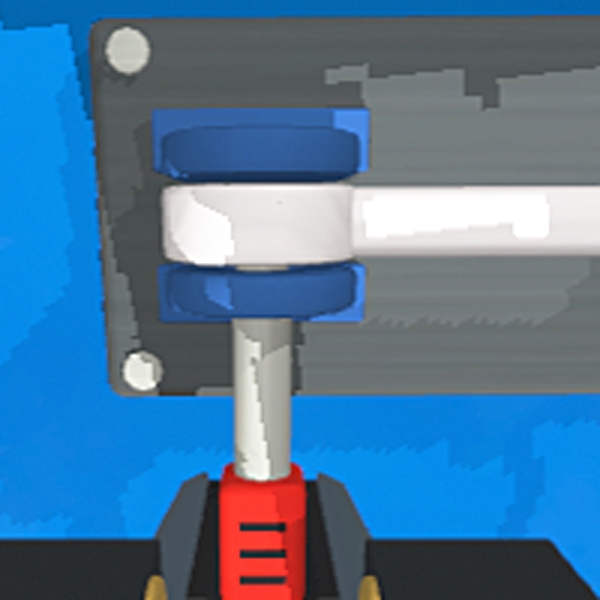

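>>> jog_arm(deltas=[[[0.003,0,-0.0005,0,0.01],[0.006,0,-0.0005,0,0.01],[0.009,0,-0.0005,0,0.01],[0.012,0,-0.0005,0,0.01],[0.015,0,-0.0005,0,0.01],[0.018,0,-0.0005,0,0.01],[0.021,0,-0.0005,0,0.01],[0.024,0,-0.0005,0,0.01],[0.027,0,-0.0005,0,0.01],[0.03,0,-0.0005,0,0.01],[0.03,0,-0.0005,0,0.01]]], grip_force=40)

```text
time_s: 14.67
ee_pos: [546.5, -357.6, 61.2]
ee_rot: [180.0, -0.0, -8.9]
force: [-0.2, 0.5, -0.2]
gripper_width: 17.6
```

Run:
```python
from h import *
C=cam('wrist');s=env.state(); print(s['ee_pos'],s['ee_rot'],s['force'],s['torque'],s['time_s'],s['gripper_width'])
im=grab('wrist','w9.png')
cv2.imwrite('pics/w9b.png',cv2.resize(im[50:250,170:370,::-1],None,fx=3,fy=3,interpolation=cv2.INTER_CUBIC)[:600])
```

```text
[ 546.51633365 -357.64694635   61.20279661] [ 1.79982744e+02 -3.81554641e-02 -8.88039549e+00] [-0.20653713  0.45754645 -0.24625933] [-0.0022846  -0.00850943  0.02009427] 14.6667 17.600780903873105
```

View pics/w9b.png

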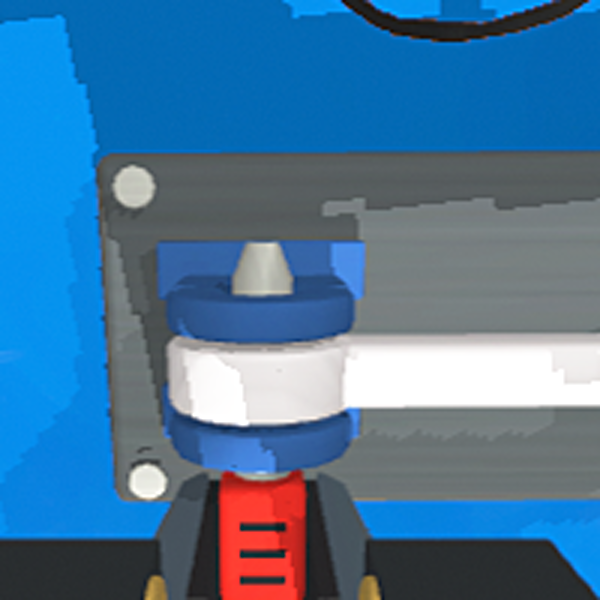

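>>> jog_arm(deltas=[[[0.002,0,0,0,0.01],[0.003,0,0,0,0.01],[0.004,0,0,0,0.01],[0.0045,0,0,0,0.01],[0.005,0,0,0,0.01],[0.005,0,0,0,0.01]]], grip_force=40)

```text
time_s: 15.22
ee_pos: [550.8, -358.3, 61.2]
ee_rot: [180.0, -0.0, -8.9]
force: [-0.9, 0.2, -0.6]
gripper_width: 17.6
```

>>> jog_arm(deltas=[[[0.0005,0,0,0,0.01],[0.001,0,0,0,0.01],[0.001,0,0,0,0.01]]])

```text
time_s: 15.47
ee_pos: [551.8, -358.4, 61.2]
ee_rot: [180.0, -0.0, -8.9]
force: [-0.7, -1.4, -0.2]
gripper_width: 18.0
```

>>> jog_arm(deltas=[[[0.0005,0,0,0,0.01],[0.001,0,0,0,0.01],[0.001,0,0,0,0.01]]])

```text
time_s: 15.72
ee_pos: [552.1, -358.5, 61.2]
ee_rot: [-180.0, 0.1, -8.9]
force: [-2.8, -0.2, 1.4]
gripper_width: 17.5
```

Run:
```python
from h import *
C=cam('wrist');s=env.state(); print(s['ee_pos'],s['ee_rot'],s['force'],s['torque'],s['time_s'],s['gripper_width'])
im=grab('wrist','w10.png')
cv2.imwrite('pics/w10b.png',cv2.resize(im[100:250,190:340,::-1],None,fx=4,fy=4,interpolation=cv2.INTER_CUBIC)[:600])
```

```text
[ 552.12637671 -358.4618993    61.1843588 ] [-1.79995360e+02  8.36731669e-02 -8.87956390e+00] [-2.75590769 -0.15240685  1.4455994 ] [0.07318475 0.40302188 0.0267623 ] 15.7167 17.494437355123775
```

View pics/w10b.png

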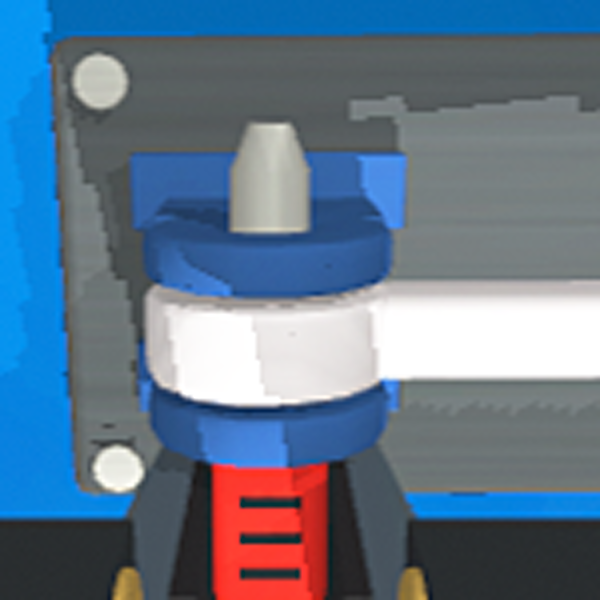

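>>> jog_arm(deltas=[[[0.0005,0,0,0,0.01],[0.001,0,0,0,0.01],[0.001,0,0,0,0.01]]])

```text
time_s: 16.02
ee_pos: [552.2, -358.4, 61.1]
ee_rot: [-180.0, 0.2, -8.9]
force: [-5.2, 1.4, 2.7]
gripper_width: 17.7
```

>>> jog_arm(deltas=[[[0.0005,0,0,0,0.01],[0.001,0,0,0,0.01],[0.001,0,0,0,0.01]]])

```text
time_s: 16.27
ee_pos: [552.2, -358.5, 61.1]
ee_rot: [-180.0, 0.3, -8.9]
force: [-7.8, 0.7, 4.9]
gripper_width: 18.0
```

>>> jog_arm(deltas=[[[-0.001,0,0,0,0.01],[-0.002,0,0,0,0.01],[-0.002,0,0,0,0.01],[-0.002,0,0,0,0.03],[-0.002,0,0,0,0.05],[-0.002,0,0,0,0.05],[-0.002,0,0,0,0.05],[-0.002,0,0,0,0.05],[-0.002,0,0,0,0.05]]])

```text
time_s: 17.02
ee_pos: [553.1, -358.6, 61.3]
ee_rot: [180.0, -0.0, -8.9]
force: [0.1, 1.0, 0.1]
gripper_width: 49.8
```

Run:
```python
from h import *
C=cam('wrist');s=env.state(); print(s['ee_pos'],s['ee_rot'],s['force'],s['torque'],s['time_s'],s['gripper_width'])
im=grab('wrist','w11.png')
cv2.imwrite('pics/w11b.png',cv2.resize(im[100:250,190:340,::-1],None,fx=4,fy=4,interpolation=cv2.INTER_CUBIC)[:600])
```

```text
[ 553.06646742 -358.59385327   61.28694312] [ 1.79987815e+02 -3.62932833e-02 -8.88626935e+00] [0.05552596 1.00382586 0.14936158] [0.06148007 0.00358412 0.0319104 ] 17.0167 49.81499629364145
```

View pics/w11b.png

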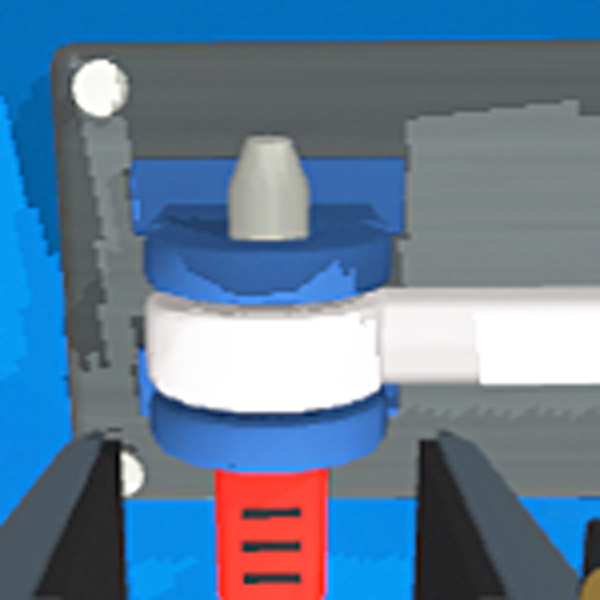

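>>> jog_arm(deltas=[[[-0.01,0,0,0,0.05],[-0.03,0,0,0,0.05],[-0.05,0,0,0,0.05],[-0.06,0,0,0,0.05],[-0.06,0,0,0,0.05],[-0.06,0,0,0,0.05]]])

```text
time_s: 17.57
ee_pos: [493.6, -349.6, 61.6]
ee_rot: [180.0, -0.1, -8.9]
force: [-0.3, 0.8, 0.8]
gripper_width: 50.4
```

Run:
```python
from h import *
C=cam('wrist');s=env.state(); print(s['ee_pos'],s['ee_rot'],s['force'],s['time_s'],s['gripper_width'])
im=grab('wrist','w12.png'); np.save('w12.npy',np.r_[C[0]['xyz'],C[0]['orientation']])
cv2.imwrite('pics/w12b.png',cv2.resize(im[0:150,190:340,::-1],None,fx=4,fy=4,interpolation=cv2.INTER_CUBIC)[:600])
```

```text
[ 493.55270614 -349.62539773   61.64632672] [ 1.79969993e+02 -7.58608982e-02 -8.93387797e+00] [-0.33980661  0.84154448  0.83529076] 17.5667 50.401599764409376
```

View pics/w12b.png

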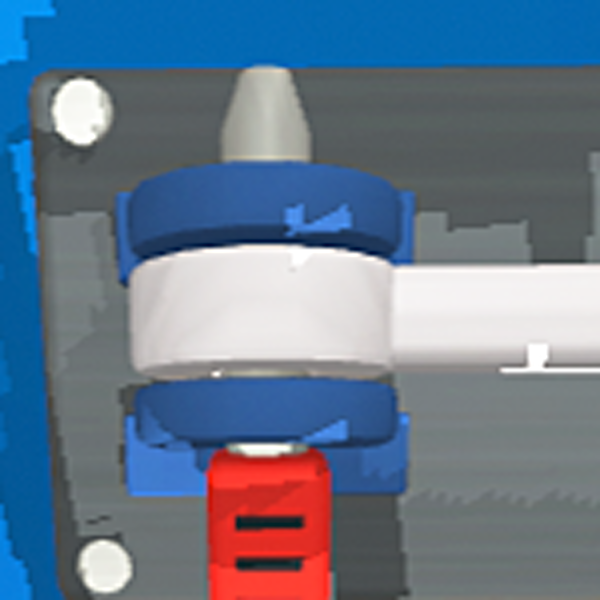

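>>> jog_arm(deltas=[[[0,0,-0.008,0,0.0],[0,0,-0.008,0,0.0],[0,0,-0.008,0,0.0],[0,0,-0.008,0,0.0],[0.005,0,-0.008,0,0.0],[0.01,0,-0.008,0,0.0],[0.015,0,-0.008,0,0.0],[0.02,0,-0.008,0,0.0],[0.025,0,-0.008,0,0.0],[0.029,0,-0.008,0,0.0],[0.031,0,-0.008,0,0.0],[0.032,0,-0.008,0,0.0],[0.033,0,-0.008,0,0.0],[0.033,0,-0.008,0,0.0]]], grip_force=10)

```text
time_s: 18.78
ee_pos: [525.8, -354.3, 69.1]
ee_rot: [-180.0, 0.0, -8.9]
force: [0.2, 0.7, -0.6]
gripper_width: 0.4
```

>>> jog_arm(deltas=[[[0.0005,0,0,0,0.0],[0.001,0,0,0,0.0],[0.0015,0,0,0,0.0],[0.002,0,0,0,0.0],[0.002,0,0,0,0.0]]])

```text
time_s: 19.2
ee_pos: [526.2, -354.2, 68.9]
ee_rot: [-180.0, 0.2, -8.9]
force: [-5.7, 0.4, 1.8]
gripper_width: 0.4
```

>>> jog_arm(deltas=[[[0.0005,0,0,0,0.0],[0.001,0,0,0,0.0],[0.0015,0,0,0,0.0],[0.002,0,0,0,0.0],[0.002,0,0,0,0.0]]])

```text
time_s: 19.62
ee_pos: [526.5, -354.2, 68.8]
ee_rot: [-179.9, 0.5, -8.9]
force: [-10.3, 1.0, 4.9]
gripper_width: 0.3
```

Run:
```python
from h import *
im=grab('wrist','w13.png'); s=env.state(); print(s['ee_pos'],s['force'])
cv2.imwrite('pics/w13b.png',cv2.resize(im[50:200,190:340,::-1],None,fx=4,fy=4,interpolation=cv2.INTER_CUBIC)[:600])
```

```text
[ 526.4737702  -354.18522894   68.84889122] [-9.49101664  1.75387903  3.86102946]
```

View pics/w13b.png

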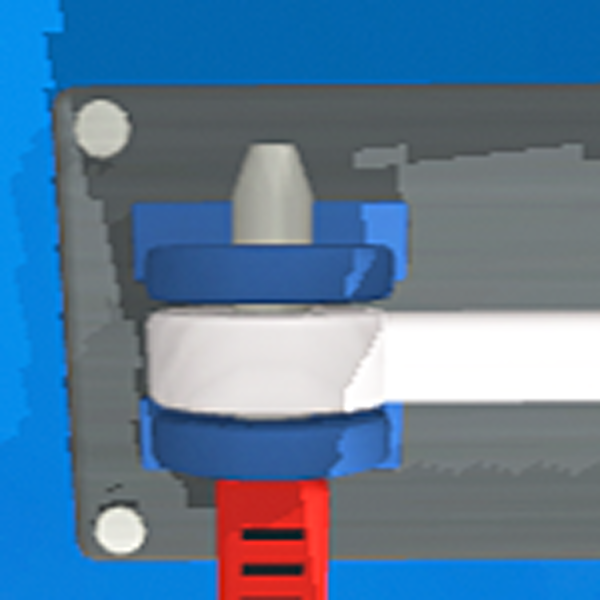

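>>> jog_arm(deltas=[[[-0.001,0,0,0,0.0],[-0.002,0,0,0,0.0],[-0.003,0,0,0,0.0],[-0.004,0,0,0,0.0],[-0.005,0,0,0,0.0],[-0.01,0,0,0,0.0],[-0.02,0,0,0,0.0],[-0.037,0,0.007,0,0.0],[-0.037,0,0.007,0,0.0],[-0.037,0,0.007,0,0.0]]])

```text
time_s: 20.5
ee_pos: [492.9, -349.2, 62.2]
ee_rot: [-180.0, 0.0, -8.9]
force: [0.9, -0.6, 0.2]
gripper_width: 0.5
```

Run:
```python
from h import *
C=cam('wrist');s=env.state(); print(s['ee_pos'],s['ee_rot'],s['force'],s['time_s'],s['gripper_width'])
im=grab('wrist','w14.png'); np.save('w14.npy',np.r_[C[0]['xyz'],C[0]['orientation']])
print([(np.round(d['xyz'],1).tolist(),round(d['conf'],2)) for d in env.look_for('wrist','pin_head')[:3]])
cv2.imwrite('pics/w14b.png',cv2.resize(im[0:150,190:340,::-1],None,fx=4,fy=4,interpolation=cv2.INTER_CUBIC)[:600])
```

```text
[ 492.85197109 -349.15868694   62.19033673] [-1.79987653e+02  1.19356461e-03 -8.93931216e+00] [ 0.93794611 -0.62596251  0.22760945] 20.5 0.4940164941623968
[]
```

View pics/w14b.png

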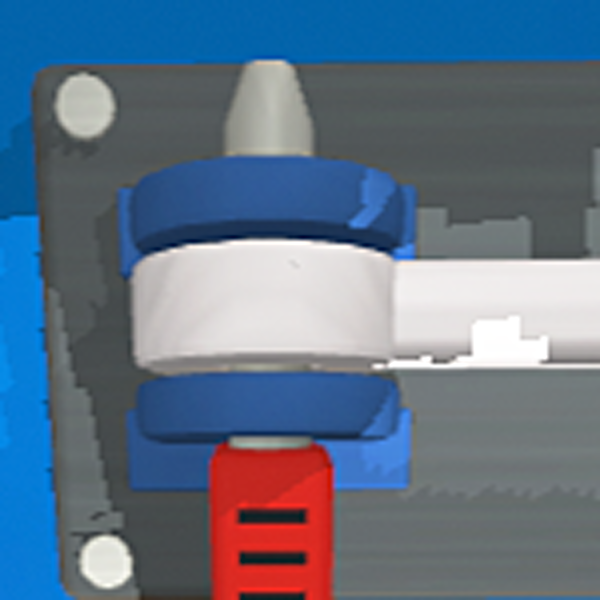

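Run:
```python
from h import *
p=env.camera_params('wrist').copy(); v=np.load('w14.npy'); p['xyz']=v[:3]; C=(p,R.from_euler('xyz',v[3:],degrees=True).as_matrix())
a=np.radians(-8.64);b=np.array([587.4,-364.3,0])
def W(x,y,z): return b+[np.cos(a)*x-np.sin(a)*y,np.sin(a)*x+np.cos(a)*y,z+2]
def zoom(X): u=proj('w',X,C)[0]; return ((u-[190,0])*4).round(0)
print('cheek top outer',zoom(W(-16.5,0,69)),'inner',zoom(W(-8.5,0,69)), 'eye edge',zoom(W(-7,0,69)),'far outer',zoom(W(16.5,0,69)))
for t in (0,3,5.2):
  for g in (0,.8,2,3):
    T=np.radians(t); ax=np.array([-np.cos(T),0,-np.sin(T)]); up=np.array([-np.sin(T),0,np.cos(T)])
    S=np.array([-16.5-g,0,48.5 if t else 48.5]); S[2]=48.5-0*g
    tip=S-48*ax
    top=S+9*up
    print(t,g,'shoulder top',zoom(W(*top)),'tip',zoom(W(*tip)))
```

```text
cheek top outer [267. 443.] inner [266. 378.] eye edge [266. 365.] far outer [265. 159.]
0 0 shoulder top [267. 445.] tip [265.  77.]
0 0.8 shoulder top [267. 451.] tip [265.  84.]
0 2 shoulder top [267. 459.] tip [265.  94.]
0 3 shoulder top [267. 467.] tip [265. 102.]
3 0 shoulder top [267. 448.] tip [265.  71.]
3 0.8 shoulder top [267. 454.] tip [265.  78.]
3 2 shoulder top [267. 463.] tip [265.  88.]
3 3 shoulder top [267. 470.] tip [265.  97.]
5.2 0 shoulder top [267. 451.] tip [265.  67.]
5.2 0.8 shoulder top [267. 457.] tip [265.  74.]
5.2 2 shoulder top [267. 465.] tip [265.  85.]
5.2 3 shoulder top [267. 473.] tip [265.  93.]
```

>>> jog_arm(deltas=[[[-0.02,0,0,0,0.0],[-0.04,0,-0.02,0,0.0],[-0.06,0,-0.05,0,0.0],[-0.08,0,-0.08,0,0.0],[-0.08,0,-0.1,0,0.0],[-0.08,0,-0.1,0,0.0],[-0.08,0,-0.1,0,0.0]]])

```text
time_s: 21.18
ee_pos: [415.7, -337.8, 163.9]
ee_rot: [179.9, -0.2, -8.9]
force: [-0.4, -0.3, -1.1]
gripper_width: 0.5
```

Run:
```python
from h import *
s=env.state(); print(s['ee_pos'],s['force'],s['time_s'])
a=grab('top','t9.png'); b=grab('scene','s9.png')
for l in ['wick_reel','screwdriver','flux_tin','capacitor','tape']:
    print(l,[(np.round(d['xyz']).tolist(),round(d['conf'],2)) for d in env.look_for('top',l)[:2]])
cv2.imwrite('pics/s9b.png',cv2.resize(b[60:260,150:400,::-1],None,fx=3,fy=3,interpolation=cv2.INTER_CUBIC))
```

```text
[ 415.7080868  -337.79225482  163.88871793] [-0.43290446 -0.34418681 -1.1130597 ] 21.1833
wick_reel [([364.0, 393.0, 6.0], 0.65)]
screwdriver [([349.0, 261.0, 7.0], 0.58)]
flux_tin [([724.0, -289.0, 17.0], 0.73)]
capacitor [([726.0, -293.0, 16.0], 0.25)]
tape [([401.0, -197.0, 18.0], 0.61)]
```

View pics/s9b.png

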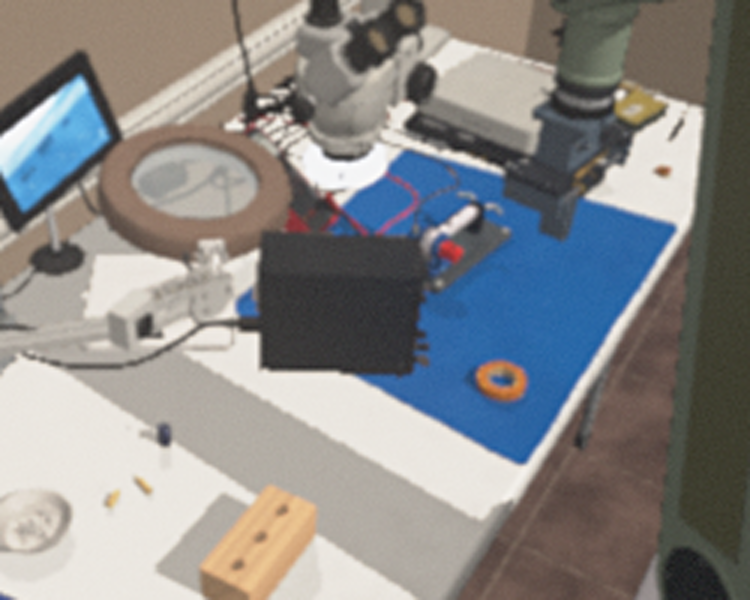

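View pics/t9.png

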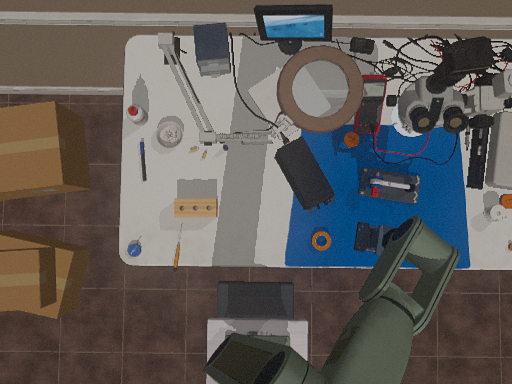

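Everything is in place: the red head sits against the fork, the stand is empty, the bystanders have not moved and the arm is clear. I'm handing in the job.

```bash
python3 -c "
from workcell import env
print(env.job_done(), env.state()['time_s'])"
```

```text
the job is handed in; nothing more can be done
the job is handed in; nothing more can be done
```

The pin is through the fork and the arm's eye with its head home, and the job was handed in at about 21.5 s of the 64 s allowed.

- **Laying down:** I drew the pin out of the stand and tipped it over by pivoting its tip on the table under a light grip. I then released it flat and backed off; the wrist picture showed it lying level on the head.
- **Insertion:** I regripped it by the head and pushed it through the bore until it stopped against the fork. I let go, pushed once more on the back of the head with closed fingers (about 10 N, a hard stop), then retreated clear.
- **Head seating:** Once free, the head droops slightly within the 3 mm of hole clearance, and a thin sliver of shank shows at the top edge. Comparing the picture with a projected model puts the shoulder within about 0.5 mm of the cheek face, with the tip out the far side.
- **Disagreement:** From the finger position during the second push, I worked out the back of the head about 1.3 mm further out than fully home. That is within the camera calibration error.
- **Bystanders:** The wick reel, screwdriver, flux tin and tape read within 5 mm of their first positions. The network never located the capacitor: it found nothing the first time, and its weak hit at the end was the flux tin. In the first and last pictures it stands in the same place.

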